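# Pin the wing hinge in the pedal jig

## Task

Push the red-padded spring pedal of the blue hinge jig down to its stop, where it stays down and has brought the lower brass bushing in line under the upper one. Then take the hinge pin with the orange knob out of the wooden rack and thread it down through the upper bushing and on through the lower one. Finish while still holding the pin by its knob, upright, its tip showing well below the lower bushing but hanging clear of the jig's base plate, ready for someone to fit the split pin; do not let go, and leave the spare pin and the other things on the bench where they are.

Things in the scene. Friction and masses are not known exactly. Their poses are not given: they have to be found in the camera images.
- upper_bushing (a point): Fixed upper bushing: square brass block 50 x 50 x 15 mm with a vertical 15.5 mm through hole. The point is the centre of the hole's upper mouth, level with the block's top, 125 mm above the bench. z up, x and y as the jig's.
- jig: Hinge jig, fixed, turned up to 0.35 rad. Origin on the bench below the upper bushing's hole, z up. Blue base plate from x -180 to +55 mm, y -90 to +90 mm, its top 8 mm above the bench. A dark steel post at y 65 to 85 mm, 125 mm high, carries the upper bushing; the pedal is on the -x side, its end rising towards -x.
- lower_bushing (a point): Lower bushing, an equal brass block on a slide driven by the pedal. The point is the centre of its hole's upper mouth, 65 mm above the bench (60 mm below the upper one's); its underside is 42 mm above the base plate. Pedal up: 30 mm off the upper hole's line towards the jig's -y. Pedal down: straight below the upper hole (within 0.5 mm).
- pedal_pad (a point): Centre of the top of the pedal's red pad (50 mm in the jig's x, 66 mm in y), 83 mm from its hinge, which runs along the jig's y at x = -55 mm, 18 mm above the bench. Pedal up: 51 mm above the bench, 132 mm from the bushings' line; at its stop: 25 mm above the bench, 138 mm from that line. Push it straight down.
- pedal (a joint): Angle of the pedal: 0 = up, 0.32 rad = pressed down to its stop. Spring-loaded, with a friction lock like a parking brake: it takes about 10 N on the pad to start it and 15 N near the stop, and it stays where it is left, so it must be pressed all the way.
- pin_grip (a point): Hinge pin, about 150 g, upright in either hole of the rack. The point is the centre of its orange knob, an upright cylinder of 26 mm diameter, 44 mm high; z up along the pin. Below it a steel shaft 12 mm thick, 130 mm long: the tip is 152 mm below this point, its last 9 mm tapering to 6 mm. In the rack the point is 162 mm above the bench, the tip 60 mm deep.
- pin_tip (a point): The lower end of the hinge pin's shaft, on its axis, 152 mm below the knob's centre (same axes as the pin).
- spare_grip (a point): Centre of the black knob (32 mm diameter, 44 mm high) of the spare pin in the rack's other hole, 127 mm above the bench (its top at 149 mm), 35 mm lower than the orange one; it must stay there. Carry the hinge pin clear of it.
- rack: Wooden pin rack, fixed: a block 70 mm (x) by 180 mm (y) by 70 mm high, origin at the centre of its underside. Its two holes (13 mm wide, 60 mm deep, with a narrow seat that centres the tip) are at y = -43 and +43 mm. Turned by up to 0.35 rad.
- glue: Bystander: yellow glue bottle with a red cap, 66 mm diameter, 190 mm high, origin under its centre.
- tape: Bystander: yellow and black tape measure, 60 x 60 x 34 mm, origin under its centre.
- strip_a: Bystander: pine strip 220 x 20 x 10 mm, origin under its centre, long axis x.
- strip_b: Bystander: pine strip 140 x 20 x 10 mm, origin under its centre, long axis x.
- driver: Bystander: screwdriver with a red handle, lying along its x axis, less than 35 mm high.
- mug: Bystander: blue mug, 80 mm diameter, 90 mm high, origin under its centre.
Things that resemble listed ones, but are neither listed nor needed, are in the scene too. There is more than one size of the part that bears pin_grip; the job needs the smallest.

How it is judged:
On the way, in this order (a step that is already met when the one before it is completed fails the run):
1. the pedal is down at its stop (value of joint pedal above 0.3 rad and height (world z) of pin_tip below 0.04 m), for 0.2 s.
2. the pin, held, has entered and passed the upper bushing (value of joint pedal above 0.3 rad and contact force between the fingers and pin above 1 N and horizontal distance between pin_tip and upper_bushing below 0.007 m and angle between the z axis of pin_grip and the z axis of upper_bushing, either way round below 0.1 rad and z of pin_tip in the frame of upper_bushing below -0.016 m), for 0.05 s.
At the end, for the whole second after the job is handed in: Pedal down (over 0.30 rad), lower bushing in line (3 mm); pin held still by the fingers (over 1 N, under 20 mm/s), upright (0.1 rad), its tip on the bushings' line (7 mm) and 4 to 39 mm below the lower bushing's underside, clear of the base plate (value of joint pedal above 0.3 rad and contact force between the fingers and pin above 1 N and horizontal distance between pin_tip and upper_bushing below 0.007 m and angle between the z axis of pin_grip and the z axis of upper_bushing, either way round below 0.1 rad and horizontal distance between lower_bushing and upper_bushing below 0.003 m and z of pin_tip in the frame of upper_bushing between -0.114 and -0.079 m and linear speed of pin below 0.02 m/s); the arm keeps its last pose, push and grip.
It fails at once if the spare pin is pulled out or another thing on the bench is pushed away (over 60 mm; spare pin 30 mm) (distance of spare_grip from where it was at the start of the episode above 0.03 m or distance of any of glue, tape, strip_a, strip_b, driver, mug from where it was at the start of the episode above 0.06 m).
It also fails if it takes over 64 s, if anything falls off the work surface, if the arm or the gripper's body presses on something with over 40 N, if the wrist force passes 120 N, or if a joint passes its speed limit or range.

## Robot

A 7-joint arm with a two-finger parallel gripper is mounted at the origin on the work surface. World frame = base frame: x ahead of the robot, y to its left, z up, the work surface at z = 0. Lengths are in m, angles in rad, forces in N, time in s.
With the tool pointing down it reaches from about 0.4 to 0.875 m from the base axis. Payload 4.4 kg.
Tool frame: the origin (TCP) lies at the very end of the fingers, on their centre line; the grasp point (between the pads) lies 19 mm behind it (bot.grasp_offset is the distance from the TCP to the grasp point, in m); z points along the fingers, y is the line along which they close (so a half turn about z gives the same grasp; the last joint's range is limited). The gripper opens to 85 mm and grips with 20 to 120 N. Pads are 22 mm wide; open, the fingers measure 114 mm over their backs; the gripper's body (76 mm by 85 mm) begins 54 mm behind the grasp point. The pads swing forward as they close: fully open they stand 13 mm farther back than shut.
Start: joints at [1.046, 0.628, 0.038, 1.517, -0.027, 0.996, -0.02], TCP at [0.288, -0.583, 0.231] pointing down, gripper open.
Joint ranges: [-3.06, 3.06], [-0.37, 2.12], [-1.25, 1.32], [0.18, 2.47], [-1.1, 4.24], [0.23, 1.98], [-2.94, 2.94]. Speed limits (rad/s): [2.57, 2.57, 3.14, 3.14, 3.14, 3.14, 3.14].

## Interface

Orientations are given as a 3x3 rotation matrix whose columns are the frame's x, y, z axes.
In Python, from station import bot gives the robot as it stands. Calls block until the motion is done:
- bot.move_pose(position, orientation): joint-space move of the TCP to a pose.
- bot.servo_line(position, velocity=0.15, ori=None, contact_N=None): straight line of the TCP; ori=None keeps the orientation; velocity is the mean speed in m/s. With contact_N (N) it stops when the force on the tool has changed by that much, and returns True; else False.
- bot.movej(angles): joint-space move.
- bot.gripper_open() and bot.grab(): open the fingers fully, or close them until they stop; the grip force is fixed at half the most.
- bot.wait(seconds).
- bot.solve_ik(position, orientation): joint angles nearest the present ones, or None.
- bot.camera(name): name is "scene" or "top" or "wrist"; returns the picture (384x512x3 uint8, red, green, blue); there is no depth.
- bot.calibration(name): a dict with "mtx" (3x3 intrinsics, pixels), "k1" (the pictures are not rectified: a ray, as slopes to the right and down, at radius r is drawn at 1 + k1 r^2 times it, then the intrinsics apply), "rvec" (rotation vector, rad) and "tvec" (3), from world to camera coordinates, as OpenCV has them. Camera axes: x right, y down, z forward; pixel columns grow to the right and rows downward; lengths in m; the calibration is good to about 2 mm. A picture is of the moment at which its call begins: read the wrist's pose just before it. calibration takes no time and is no camera call; for the wrist camera it gives the pose at the moment of the call.
A pose or a line that the arm cannot do raises bot.Unreachable and nothing moves.
- bot.close_job(): hands the job in; it is judged then, once.
Trained networks look in the newest picture that a camera, given by its name, has taken for a name from the list of things; names that differ only in an ending like _2 or _b are one class to them, and where a whole thing is asked for, a point or a joint stands for the part that bears it (a point fixed in the world has none). Each returns a list of dicts, best first, with "p" (0 to 1); they miss things now and then, are a little off and sometimes report something else, mostly with a low value. They report only what shows in the picture. A call takes as long as a camera call. They do not tell look-alikes from the thing itself.
- bot.look_for(thing, camera): "box" ([centre column, centre row, width, height] in pixels, round what is visible of it).
Readings, each from a call of its own:
- bot.get_t(): time.
- bot.get_qpos(): joint angles.
- bot.get_qvel(): joint speeds.
- bot.get_tau(): joint torques, N m.
- bot.get_tool_pos(): TCP position.
- bot.get_tcp_rot(): TCP orientation.
- bot.get_force(): force on the tool from outside, world axes, zero at the start.
- bot.get_ft_torque(): the same for the moment, N m.
- bot.get_opening(): finger opening in m.
- bot.get_grip_force(): force on a finger pad.
Only numpy, scipy, OpenCV 4.12 (cv2) and the standard library are available. Lean on these libraries where they do the work, as an engineer would, in place of code of your own. Each camera call takes 0.05 s, during which the arm holds its last target. There are 200 camera calls.

## Working session

There is one attempt and no reset: what is moved stays moved. The work goes in short steps, each a Python script; the robot and the scene stay as the last script left them, time stands still between calls to the robot, and variables do not carry over. Pictures are saved under pics/ and viewed, at most 10 in all, crops included, and the job is handed in when it is done.

```bash
mkdir -p pics; ls; cat > h.py <<'E'
import numpy as np, cv2
from station import bot
def cal(n):
    c=bot.calibration(n); R=cv2.Rodrigues(np.array(c["rvec"],float))[0]
    return np.array(c["mtx"],float),float(c["k1"]),R,np.array(c["tvec"],float).ravel()
def ray(n,uv,c=None):
    K,k1,R,t=c or cal(n)
    d=(np.linalg.inv(K)@[uv[0],uv[1],1])[:2]; s=d.copy()
    for _ in range(30): s=d/(1+k1*(s@s))
    v=R.T@np.r_[s,1]; return -R.T@t, v/np.linalg.norm(v)
def onz(n,uv,z,c=None):
    o,v=ray(n,uv,c); return o+v*(z-o[2])/v[2]
def proj(n,P,c=None):
    K,k1,R,t=c or cal(n); p=R@np.array(P)+t; s=p[:2]/p[2]; s=s*(1+k1*(s@s)); return (K@np.r_[s,1])[:2]
def tri(obs):
    A=np.zeros((3,3));b=np.zeros(3)
    for o,v in obs:
        M=np.eye(3)-np.outer(v,v);A+=M;b+=M@o
    return np.linalg.solve(A,b)
def save(n,f):
    im=bot.camera(n); cv2.imwrite(f,im[:,:,::-1]); return im
def down(yaw): # tool z down; tool y at angle yaw
    y=np.array([np.cos(yaw),np.sin(yaw),0]);z=np.array([0,0,-1.]);return np.c_[np.cross(y,z),y,z]
E
python3 - <<'E'
from h import *
for n in("scene","top"):
    save(n,f"pics/{n}.png"); print(n,cal(n)[2].T@-cal(n)[3])
    for t in("upper_bushing","jig","lower_bushing","pedal_pad","pin_grip","spare_grip","rack","glue","tape","mug"):
        try: print(t,[(round(d["p"],2),np.round(d["box"]).astype(int).tolist()) for d in bot.look_for(t,n)[:4]])
        except Exception as e: print(t,e)
print(np.round(bot.get_tcp_rot(),2),bot.get_t())
a,b=cv2.imread("pics/scene.png"),cv2.imread("pics/top.png")
E
```

```text
pics
scene [ 1.31968305 -0.02507811  0.87703511]
upper_bushing [(0.8, [209, 225, 90, 78])]
jig [(0.88, [207, 225, 89, 80])]
lower_bushing [(0.59, [268, 184, 27, 20])]
pedal_pad [(0.68, [215, 199, 27, 21])]
pin_grip [(0.89, [310, 164, 18, 69]), (0.71, [286, 221, 17, 68]), (0.53, [328, 194, 14, 35])]
spare_grip [(0.68, [364, 205, 16, 28])]
rack [(0.89, [342, 223, 72, 49]), (0.19, [269, 271, 30, 70])]
glue [(0.93, [269, 271, 30, 71])]
tape [(0.86, [268, 186, 24, 23]), (0.2, [340, 276, 46, 52])]
mug [(0.83, [339, 277, 44, 49])]
top [3.37274576e-01 5.68968372e-04 9.98829206e-01]
upper_bushing [(0.81, [301, 198, 86, 102]), (0.27, [180, 118, 36, 43])]
jig [(0.85, [301, 199, 84, 96])]
lower_bushing [(0.72, [316, 177, 24, 24])]
pedal_pad [(0.96, [297, 213, 34, 41])]
pin_grip [(0.87, [221, 139, 21, 41]), (0.72, [174, 179, 22, 21]), (0.72, [187, 231, 27, 24]), (0.49, [166, 188, 74, 45])]
spare_grip [(0.58, [142, 172, 13, 17]), (0.5, [297, 200, 88, 97])]
rack [(0.87, [166, 188, 77, 40]), (0.19, [297, 212, 37, 42])]
glue [(0.86, [241, 106, 22, 46])]
tape [(0.97, [232, 254, 28, 33]), (0.33, [165, 188, 75, 43]), (0.31, [174, 178, 17, 21])]
mug [(0.73, [182, 119, 29, 40])]
[[ 0.9   0.44  0.  ]
 [ 0.44 -0.9   0.  ]
 [ 0.   -0.   -1.  ]] 1.1
```

View pics/scene.png

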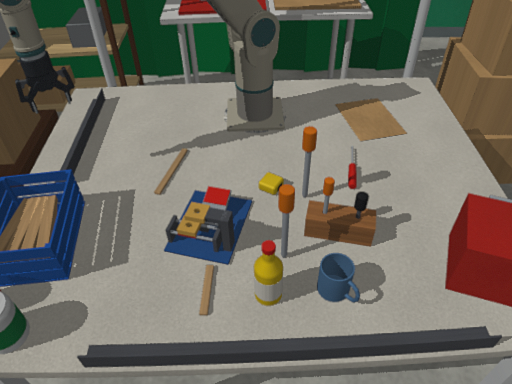

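View pics/top.png

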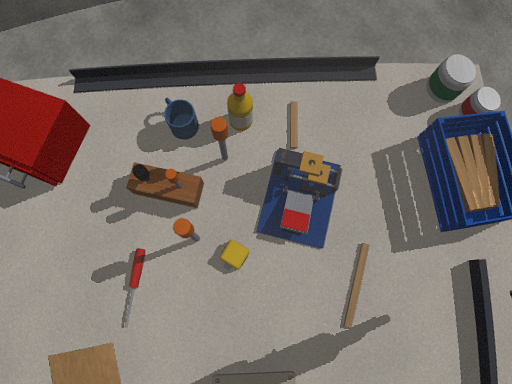

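The top picture shows three orange-knobbed pins: (221,128) and (184,228), which are large and stand free, and (172,175) in the wooden rack at (166,188) beside the black spare at (141,172). The one in the rack fits: it is the smallest knob and it sits in the rack. Red pad is at (297,218) and the upper brass block near (311,162). I'll confirm in one enlarged crop.

```bash
python3 - <<'E'
from h import *
a,b=cv2.imread("pics/scene.png"),cv2.imread("pics/top.png")
c1=cv2.resize(b[105:250,120:250],None,fx=3,fy=3,interpolation=3)
c2=cv2.resize(b[140:260,250:350],None,fx=3.6,fy=3.625,interpolation=3)
cv2.imwrite("pics/crop.png",np.hstack([c1[:435],c2[:435]]))
for n,p,z in[("pad",(297,219),.051),("ub",(312,163),.125),("knob",(172,175),.184),("spare",(141,172),.149),("mid",(184,228),.25),("far",(221,128),.25)]: print(n,onz("top",p,z).round(3))
# knob by triangulation with scene
for n,s,t in[("knob",(328.5,186),(172,175)),("A",(310,139),(184,228)),("B",(286.5,199),(220,128)),("spare",(361.5,202),(141,172))]: print(n,tri([ray("scene",s),ray("top",t)]).round(3))
hsv=cv2.cvtColor(b,cv2.COLOR_BGR2HSV)
m=cv2.inRange(hsv,(0,170,150),(4,255,255))|cv2.inRange(hsv,(174,170,150),(180,255,255)); 
m[:, :250]=0;m[:, 350:]=0;m[:190]=0;m[260:]=0
cn=max(cv2.findContours(m,0,1)[0],key=cv2.contourArea); r=cv2.minAreaRect(cn);print(r)
print([onz("top",q,.051).round(3).tolist() for q in cv2.boxPoints(r)])
w=cal("wrist"); R=bot.get_tcp_rot();p=np.array(bot.get_tool_pos())
print("cam in tool",R.T@(-w[2].T@w[3]-p),"\n",(R.T@w[2].T).round(3),w[0])
E
```

```text
pad [ 0.478 -0.126  0.051]
ub [ 0.602 -0.162  0.125]
knob [0.569 0.163 0.184]
spare [0.589 0.244 0.149]
mid [0.44  0.126 0.25 ]
far [0.649 0.047 0.25 ]
knob [0.575 0.168 0.164]
A [0.445 0.134 0.213]
B [0.664 0.053 0.214]
spare [0.597 0.251 0.125]
((295.6176452636719, 219.52943420410156), (25.708772659301758, 16.24988555908203), 14.03624439239502)
[[0.467, -0.085, 0.051], [0.506, -0.098, 0.051], [0.488, -0.16, 0.051], [0.448, -0.147, 0.051]]
cam in tool [ 0.07049734 -0.00098908 -0.14141251] 
 [[-0.001 -0.96  -0.28 ]
 [ 1.    -0.    -0.001]
 [ 0.    -0.28   0.96 ]] [[315.25028939   0.         254.41851082]
 [  0.         315.25028939 191.84030923]
 [  0.           0.           1.        ]]
```

View pics/crop.png

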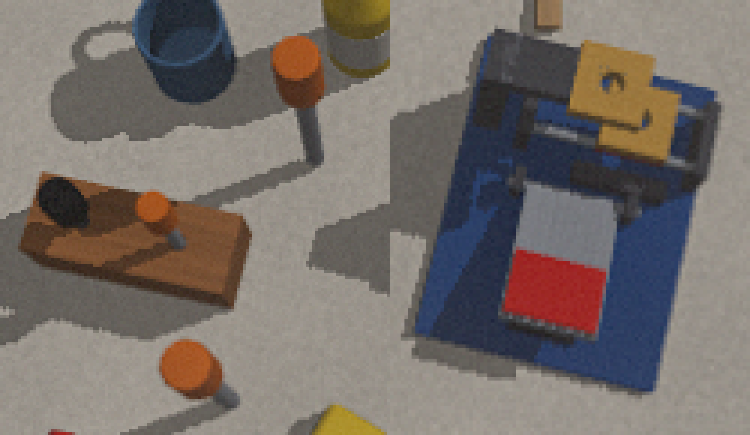

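Confirmed: the rack pin's knob is the smallest of the three. The left half of the crop shows it in the rack at crop pixel (155,210), top (172,175). The right half shows the pad's red top and the upper hole at crop (612,83), top (312,163). Jig yaw is about -0.31. Next I hover over the jig, take one look and press the pedal.

```bash
cat >> h.py <<'E'
JY=-0.31; UB=np.array([.602,-.162])
def jig(x,y): c,s=np.cos(JY),np.sin(JY); return UB+np.array([c*x-s*y,s*x+c*y])
E
python3 - <<'E'
from h import *
bot.grab()
O=down(JY-np.pi/2)
bot.move_pose([*jig(-80,0)*0+jig(-.08,0),.27],O)
c=cal("wrist"); im=save("wrist","pics/w1.png"); np.savez("w1.npz",*c)
print(bot.look_for("pedal_pad","wrist")[:2],bot.look_for("upper_bushing","wrist")[:2])
print(proj("wrist",[*UB,.125],c),proj("wrist",[*jig(-.132,0),.051],c),bot.get_t(),bot.get_tool_pos(),bot.get_force())
E
```

```text
[{'box': [254.9, 183.9, 60.1, 92.1], 'p': 0.97}] [{'box': [34.8, 202.6, 69.6, 72.4], 'p': 0.75}, {'box': [242.1, 135.8, 181.8, 184.9], 'p': 0.57}]
[253.28373257  88.38241885] [253.8181572  205.32778505] 3.8583 [ 0.52562813 -0.13861481  0.26992956] [-0.32437657 -0.16530905  0.29695687]
```

View pics/w1.png

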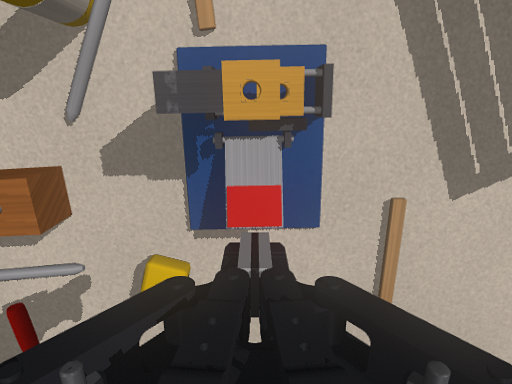

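The wrist view shows the upper hole at (252,91), within about 3 px of the prediction, and the pad at (254,205), exactly as predicted. The lower bushing's hole shows off to the right at (283,91). Now I press the pedal.

```bash
python3 - <<'E'
from h import *
f=np.load("w1.npz");c=(f["arr_0"],float(f["arr_1"]),f["arr_2"],f["arr_3"])
ub=onz("wrist",(251.7,91),.125,c)[:2]; print(ub)
s=open("h.py").read().replace("UB=np.array([.602,-.162])",f"UB=np.array([{ub[0]:.4f},{ub[1]:.4f}])"); open("h.py","w").write(s)
p=jig(-.137,0)
bot.servo_line([*p,.07],.2)
print(bot.servo_line([*p,.012],.03,contact_N=34),bot.get_tool_pos(),bot.get_force())
bot.wait(.3);print(bot.get_tool_pos(),bot.get_force())
bot.servo_line([*p,.1],.15)
bot.servo_line([*jig(-.08,0),.27],.25)
c=cal("wrist"); save("wrist","pics/w2.png"); np.savez("w2.npz",*c)
print(bot.get_t())
E
```

```text
[ 0.60035005 -0.16002041]
True [ 0.46662661 -0.11872817  0.0237556 ] [-2.64003131  0.47137446 17.41158818]
[ 0.46659742 -0.1186867   0.023916  ] [-1.91106463  0.60041877 14.8127397 ]
8.35
```

View pics/w2.png

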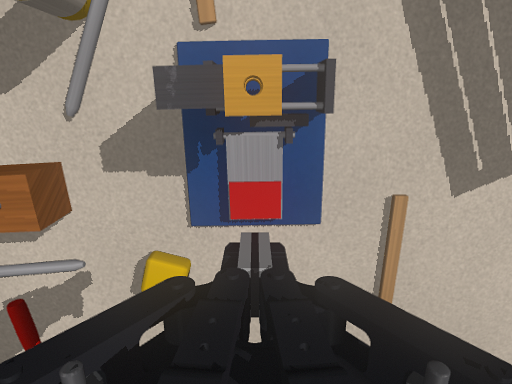

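The pedal is at its stop (TCP z 0.024) and the lower block is hidden exactly under the upper one. The hole now shows at (253,86). Next, a hover above the rack pin.

```bash
python3 - <<'E'
from h import *
f=np.load("w2.npz");c=(f["arr_0"],float(f["arr_1"]),f["arr_2"],f["arr_3"])
print(onz("wrist",(253.3,86),.125,c)[:2])
print(bot.solve_ik([.575,.168,.31],down(-.28)))
bot.servo_line([*jig(-.08,0),.31],.25)
bot.gripper_open()
bot.move_pose([.575,.168,.31],down(-.28))
c=cal("wrist"); save("wrist","pics/w3.png"); np.savez("w3.npz",*c)
print(bot.look_for("pin_grip","wrist")[:3]); print(proj("wrist",[.575,.168,.184],c),bot.get_t(),bot.get_qpos())
E
```

```text
[ 0.60061179 -0.1601831 ]
[-0.18042264  0.48656837 -0.23690692  1.55618651  0.12262104  1.11344591
 -0.72505346]
[{'box': [388.1, 238.0, 139.9, 80.7], 'p': 0.86}, {'box': [252.9, 173.9, 25.9, 43.9], 'p': 0.8}, {'box': [157.2, 93.8, 43.7, 187.6], 'p': 0.62}]
[254.80238725 182.61083661] 10.7167 [-0.18718549  0.48543217 -0.22155519  1.55686757  0.11603204  1.11259341
 -0.71922182]
```

View pics/w3.png

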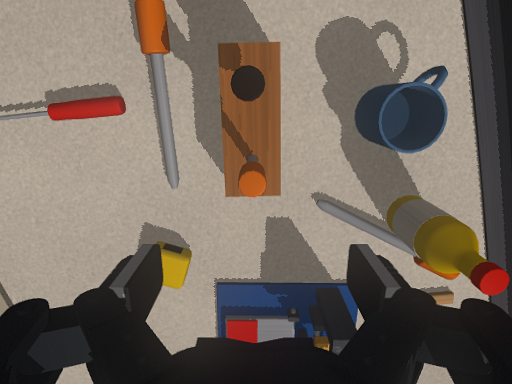

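The wrist view shows the rack pin's knob at (253,181), close to the prediction of (255,183), with the spare at (248,83). Before descending I check where the two big pins really lie, since their images don't look vertical, and measure the knob's top.

```bash
python3 - <<'E'
from h import *
L=lambda n:(lambda f:(f["arr_0"],float(f["arr_1"]),f["arr_2"],f["arr_3"]))(np.load(n))
c=L("w3.npz")
for n,s,t in[("A tip",(306,197),(198,240)),("B tip",(285,258),(225,160))]: print(n,tri([ray("scene",s),ray("top",t)]).round(3))
print("A tip w",onz("wrist",(175,186),0.01,c).round(3),"A knob w",onz("wrist",(152,25),.02,c).round(3),"B tip",onz("wrist",(318,200),.01,c).round(3),"B knob",onz("wrist",(435,265),.02,c).round(3))
im=cv2.imread("pics/w3.png"); hsv=cv2.cvtColor(im,cv2.COLOR_BGR2HSV)
m=cv2.inRange(hsv,(5,180,90),(14,255,255)); m[:,:230]=0; m[:,275:]=0; m[:145]=0; m[205:]=0
n,l,st,ce=cv2.connectedComponentsWithStats(m);i=1+st[1:,4].argmax();print(st[i],ce[i])
print([onz("wrist",p,.184,c).round(4) for p in[(252.8,184)]],[proj("wrist",[.575,.168,z],c).round(1).tolist() for z in(.14,.162,.184)])
a,b=[cv2.cvtColor(cv2.cvtColor(bot.camera(n),cv2.COLOR_RGB2BGR),cv2.COLOR_BGR2RGB) for n in("scene","top")]
cv2.imwrite("pics/now.png",cv2.resize(np.hstack([a[100:320,130:400],b[90:310,110:380]])[:,:,:],None,fx=1.45,fy=1.45))
cv2.imwrite("pics/kn.png",cv2.resize(im[140:210,215:290],None,fx=6,fy=6,interpolation=3))
E
```

```text
A tip [ 0.442  0.135 -0.005]
B tip [ 0.66   0.056 -0.008]
A tip w [0.45  0.152 0.01 ] A knob w [0.497 0.358 0.02 ] B tip [0.644 0.073 0.01 ] B knob [ 0.795 -0.079  0.02 ]
[239 162  28  35 684] [252.55409357 181.06432749]
[array([0.573 , 0.1673, 0.184 ])] [[254.7, 171.6], [254.8, 176.7], [254.8, 182.6]]
```

View pics/now.png

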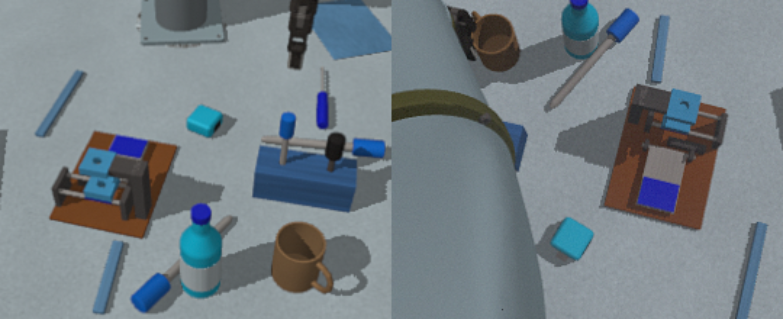

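View pics/kn.png

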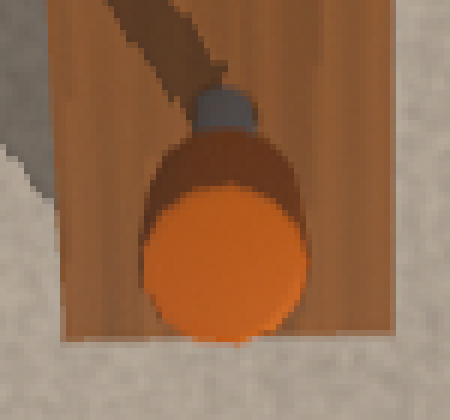

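The two big pins (unsupported) have simply toppled since the start and lie flat, away from my path. The knob's top centre is at (252.3,184), which gives (0.573, 0.167). Now I grasp and lift.

```bash
python3 - <<'E'
from h import *
P=[.573,.167]
O=down(-.28)
bot.servo_line([*P,.2],.2,ori=O)
print(bot.servo_line([*P,.143],.08,contact_N=8))
bot.grab(); print(bot.get_opening(),bot.get_grip_force(),bot.get_force())
bot.servo_line([*P,.30],.12); 
print(bot.get_opening(),bot.get_grip_force(),bot.get_force(),bot.get_tool_pos(),bot.get_t())
c=cal("wrist"); save("wrist","pics/w4.png"); np.savez("w4.npz",*c)
t=np.array(bot.get_tool_pos());print([proj("wrist",t+[0,0,d],c).round(1).tolist() for d in(.019-.152,.019-.022)])
E
```

```text
False
0.024681191605566834 58.595446944236755 [0.27839429 0.33562504 2.62769808]
0.024549604174860917 58.84929656982422 [-1.15460425 -0.38313148 -1.69247208] [0.57253491 0.16679669 0.29917169] 14.4167
[[256.1, 182.6], [257.0, 247.8]]
```

View pics/w4.png

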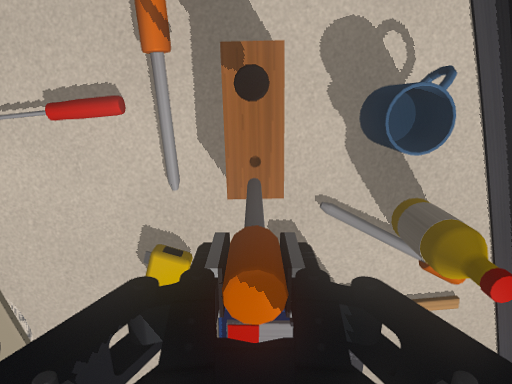

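The pin is held (opening 25 mm, 59 N). Its tip appears at about (254,181) against a predicted (256,183), so it is straight to within 2 mm. Carrying it over the upper bushing and comparing tip and hole there.

```bash
python3 - <<'E'
from h import *
U=np.array([.6005,-.1601])
bot.servo_line([*U,.30],.15)
bot.servo_line([*U,.272],.08)
c=cal("wrist"); im=save("wrist","pics/w5.png"); np.savez("w5.npz",*c)
t=np.array(bot.get_tool_pos());print(t,[proj("wrist",p,c).round(1).tolist() for p in(t+[0,0,.019-.152],[*U,.125])],bot.get_t())
r=cv2.imread("pics/w5.png")[130:260,180:330]
cv2.imwrite("pics/w5c.png",cv2.resize(r,None,fx=4,fy=4,interpolation=3))
E
```

```text
[ 0.60081762 -0.16008213  0.27228608] [[256.3, 182.9], [255.9, 179.2]] 17.3583
```

View pics/w5c.png

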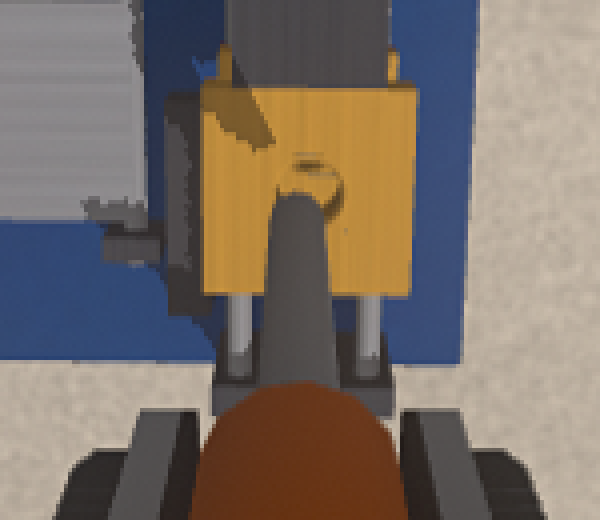

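The crop shows the hole centred at crop (310,192), full (257.4,178), and the tip's centre at crop (300,204), full (255,181). I correct by the measured difference and lower with contact sensing.

```bash
python3 - <<'E'
from h import *
f=np.load("w5.npz");c=(f["arr_0"],float(f["arr_1"]),f["arr_2"],f["arr_3"])
t=np.array(bot.get_tool_pos())
h=onz("wrist",(257.2,177.8),.125,c); tip=onz("wrist",(254.8,180.8),t[2]+.019-.152,c)
d=(h-tip)[:2]; print(h,tip,"d",d)
q=t[:2]+d
bot.servo_line([*q,.268],.05); f0=np.array(bot.get_force())
hit=bot.servo_line([*q,.160],.05,contact_N=6)
t=np.array(bot.get_tool_pos());print(hit,t,"tip z",t[2]-.133,np.array(bot.get_force())-f0,bot.get_ft_torque(),bot.get_opening(),bot.get_t())
E
```

```text
[ 0.60207185 -0.15918422  0.125     ] [ 0.60009014 -0.15786413  0.13928608] d [ 0.00198171 -0.0013201 ]
False [ 0.60292259 -0.16145584  0.16022619] tip z 0.027226189021723662 [-1.92150259  0.08697258 -0.8459951 ] [-0.0298288   0.03418375  0.00990742] 0.02480307785283719 19.9167
```

```bash
python3 - <<'E'
from h import *
bot.wait(.5); print(bot.get_tool_pos(),bot.get_grip_force(),bot.get_force(),bot.get_t())
print(bot.close_job())
E
```

```text
[ 0.60278242 -0.16138345  0.15999657] 58.85648488998413 [ 0.22228656  0.50266095 -0.51530721] 20.4167
the job is handed in; nothing more can be done
None
```

The job is handed in at 20.4 s, but no verdict came back: the pedal is at its stop, and the pin went down through both bushings without contact, its tip about 23 mm below the lower one by arm readings (no picture taken after threading), still held by its knob.

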